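Pin the wafer stage in its transport lock

TASK

Get the microscope's wafer stage ready to be carried: slide its carriage back along the rails until the hole in the carriage's upright lug lines up with the hole in the fixed lock bracket, then push the lock pin, already started in the bracket, through both until its head is fully home against the bracket. Leave it there and do not knock over the two objective lenses.

Things in the scene. Friction and masses are not known exactly. Their poses are not given: they have to be found in the camera images.
- stage: Dark base plate of the wafer stage, fixed to the bench, 15 mm thick, from x -110 to +150 and y -125 to +165 mm in its frame. Origin on the bench surface below the lock; z up; x: the carriage's line of travel; y: the direction in which the pin is driven. Two rails along x carry the carriage.
- bracket_hole (a point): Centre of the outer mouth of the 11.2 mm bore (along stage y) in the fixed aluminium lock bracket, at stage x 0, y -59, 62 mm above the bench. The bracket is a block 30 mm wide (x -15 to +15), 55 mm deep (y -59 to -4), top 85 mm above the bench, with small feet beside it (to x +-30, top 23 mm).
- carriage (a joint): Position of the black carriage along the stage's x (m), -0.030 to +0.085; 0 = lug hole in line with the bracket's bore (lug and bracket are equally wide: seen from above their sides are then flush). Starts at 0.03 to 0.08, so is to be pushed to the stage's -x. About 2 N of friction; stays where it is left; no stop at 0. Plate 120 (x) by 160 mm (stage y 0 to 160), top 47 mm above the bench.
- knob (a point): Upright steel post on the carriage for moving it, diameter 20 mm, from 47 to 95 mm above the bench; this point is on its axis, 80 mm above the bench, at stage y +45 mm and stage x = the joint value. Beyond it, at stage y 115 mm, lies a flat grey chuck disc (radius 45 mm, top 58 mm above the bench).
- lug_hole (a point): Centre of the 13 mm hole (along stage y) in the carriage's upright aluminium lug, 62 mm above the bench. The lug is 30 mm wide (x), 12 mm thick (stage y 0 to +12), top 85 mm above the bench, 4 mm from the bracket. Behind it (y +12 to +35) is free space for the pin's nose.
- pin_head (a point): Centre of the head (grey, disc 22 mm in diameter, 12 mm thick) of the loose steel lock pin, about 60 g; oiled shank 10 mm thick, 80 mm long, last 7 mm tapered. It lies in the bore along stage y, nose to +y, the head 62 mm up, centre 34 to 44 mm outside the bracket's face. Home: head touches the face, centre at stage y -65, nose 9 mm past the lug. A light push (about 1 N) moves it; off line it stops at the lug.
- lens_a_mid (a point): Steel objective lens standing loose on the base plate's corner, 30 mm in diameter, 45 mm high, about 85 mm to the stage's -x of the pin; point at half its height.
- lens_b_mid (a point): Black objective lens standing on the bench to the right, 30 mm in diameter, 55 mm high; point at half its height.
Mind the look-alikes: they are no part of the job. What is shaped like the part that bears pin_head but orange or yellow is not meant.

How it is judged:
By the outcome, as a careful person would: the job done as asked, in the order asked, and still so for the second after the job is handed in, with the robot touching nothing.
It also fails if it takes over 64 s, if anything falls off the work surface, if the arm or the gripper's body presses on something with over 40 N, if the wrist force passes 120 N, or if a joint passes its speed limit or range.

ROBOT

A 7-joint arm with a two-finger parallel gripper is mounted at the origin on the work surface. World frame = base frame: x ahead of the robot, y to its left, z up, the work surface at z = 0. Lengths are in m, angles in rad, forces in N, time in s.
With the tool pointing down it reaches from about 0.425 to 0.95 m from the base axis. Payload 16.7 kg.
Tool frame: the origin (TCP) lies at the very end of the fingers, on their centre line; the grasp point (between the pads) lies arm.grip_depth behind it (arm.grip_depth is the distance from the TCP to the grasp point, in m); z points along the fingers, y is the line along which they close (so a half turn about z gives the same grasp; the last joint's range is limited). The gripper opens to 94 mm and grips with 3 to 60 N. Pads are 16 mm wide; open, the fingers measure 119 mm over their backs; the gripper's body (75 mm by 177 mm) begins 78 mm behind the grasp point.
Start: joints at [-1.371, 0.426, 0.074, 1.606, -0.034, 1.111, -0.067], TCP at [0.231, 0.634, 0.205] pointing down, gripper open.
Joint ranges: [-2.85, 2.85], [-0.5, 2.14], [-1.23, 1.37], [0.21, 2.46], [-1.02, 4.16], [0.16, 2.05], [-2.73, 2.73]. Speed limits (rad/s): [1.89, 1.89, 2.39, 2.39, 3.01, 3.01, 3.01].

INTERFACE

Orientations are given as a rotation vector (axis times angle).
In Python, from bench import arm gives the robot as it stands. Calls block until the motion is done:
- arm.movep(position, orientation): joint-space move of the TCP to a pose.
- arm.move_linear(position, rot=None, speed=0.15, max_force=None): straight line of the TCP; rot=None keeps the orientation; speed is the mean speed in m/s. With max_force (N) it stops when the force on the tool has changed by that much, and returns True; else False.
- arm.movej(angles): joint-space move.
- arm.move_gripper(opening, effort=None): opening from 0.0 (shut) to 1.0 (fully open); effort is the grip in N (None keeps the last); returns when the fingers have stopped.
- arm.wait(seconds).
- arm.ik(position, orientation): joint angles nearest the present ones, or None.
- arm.read_state(): the state.
- arm.snapshot(name): name is "scene" or "top"; returns a dict with "frame" (480x640x3 uint8, blue, green, red), "depth" (480x640 float32, m along the optical axis (not along the pixel's ray), 0 where there is no reading), "fovy" (degrees; the focal length in pixels is half the picture's height over the tangent of half this angle, whatever the lens; pixels are square), "cx", "cy" (the principal point, pixels), "pose" (4x4, takes a point from camera to world coordinates). Camera axes: x right, y down, z forward; pixel columns grow to the right and rows downward; lengths in m; the calibration is good to about 2 mm. A picture is of the moment at which its call begins.
A pose or a line that the arm cannot do raises arm.IKError and nothing moves.
- arm.close_job(): hands the job in; it is judged then, once.
The state is a dict: "clock": time; "q": joint angles; "joint_vel": joint speeds; "joint_efforts": joint torques, N m; "position": TCP position; "tcp_rot": TCP orientation; "contact_force": force on the tool from outside, world axes, zero at the start; "ft_torque": the same for the moment, N m; "finger_gap": opening from 0.0 (shut) to 1.0 (fully open); "gripper_force": force on a finger pad.
Only numpy, scipy, OpenCV 4.12 (cv2) and the standard library are available. Lean on these libraries where they do the work, as an engineer would, in place of code of your own. Each camera call takes 0.05 s, during which the arm holds its last target. There are 200 camera calls.

## Working session

There is one attempt and no reset: what is moved stays moved. The work goes in short steps, each a Python script; the robot and the scene stay as the last script left them, time stands still between calls to the robot, and variables do not carry over. Pictures are saved under pics/ and viewed, at most 10 in all, crops included, and the job is handed in when it is done.

```bash
ls; mkdir -p pics
cat > h.py <<'E'
import numpy as np, cv2
from bench import arm
def snap(n):
    s=arm.snapshot(n); s['f']=240/np.tan(np.radians(s['fovy'])/2); return s
def cloud(s):
    v,u=np.mgrid[:480,:640]; d=s['depth']
    p=np.stack([(u-s['cx'])/s['f']*d,(v-s['cy'])/s['f']*d,d],-1)
    return p@s['pose'][:3,:3].T+s['pose'][:3,3]
E
python3 - <<'E'
from h import *
for n in("scene","top"):
    s=snap(n); cv2.imwrite(f"pics/{n}1.png",s['frame']); np.savez(f"{n}1.npz",c=cloud(s),**s); print(n,s['pose'],s['f'],s['cx'],s['cy'])
print(arm.grip_depth,arm.read_state())
E
```

```text
pics
scene [[-0.23021533  0.53462395 -0.81312861  1.28421019]
 [ 0.97311515  0.1324098  -0.18845305  0.01567199]
 [ 0.00691468 -0.83465255 -0.55073343  0.60762616]
 [ 0.          0.          0.          1.        ]] 581.4392001984829 321.6337716804825 238.3195419659567
top [[ 0.02550902 -0.99190536  0.12439071  0.42083043]
 [-0.99945178 -0.02267812  0.0241215  -0.15408034]
 [-0.0211053  -0.12493783 -0.99194007  0.8829229 ]
 [ 0.          0.          0.          1.        ]] 494.29213773757147 324.7638087052156 241.27884140282868
0.0188 {'clock': 0.1, 'q': array([-1.37147892,  0.42666364,  0.07382381,  1.60652961, -0.03411155,
        1.11078406, -0.06709047]), 'joint_vel': array([ 0.00034438, -0.00073559,  0.00146766, -0.00138966,  0.00112517,
        0.00149592,  0.00026941]), 'joint_efforts': array([ 7.97617977e-03, -9.37461162e+01,  3.67699318e+00, -4.55041373e+01,
       -4.85112425e-02,  1.69383909e-02,  5.56901068e-05]), 'position': array([0.23057824, 0.63398563, 0.20485455]), 'tcp_rot': array([-5.45123533e-01, -3.09379420e+00,  1.75584575e-03]), 'contact_force': array([-0.15935654,  0.00723511, -0.06025662]), 'ft_torque': array([-0.04174286,  0.04353945,  0.01305239]), 'gripper_force': 0.0, 'finger_gap': 0.9990263998996493}
```

View pics/scene1.png

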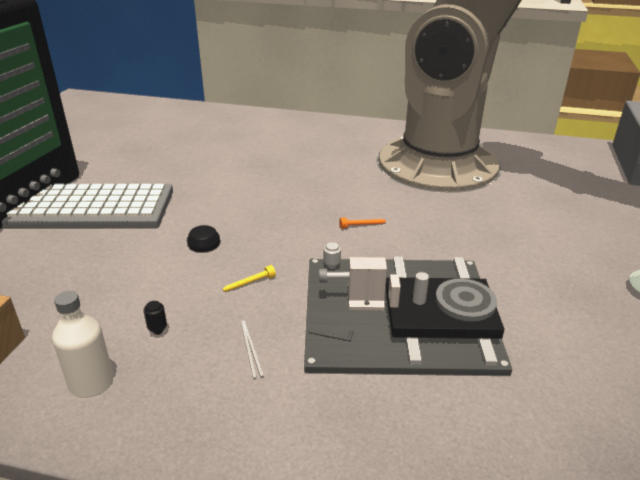

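View pics/top1.png

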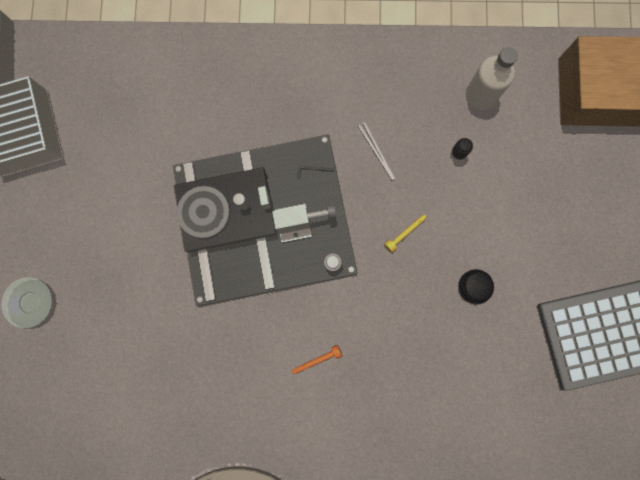

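Scene: the bracket is at about (368,280) in the scene view and (290,216) in the top view. The pin head is at top (331,214), the knob at (239,200), lens A at (333,262) and lens B at (462,148). Stage +x is roughly world +x, and stage +y is roughly world +y.

Run:
```python
from h import *
d=np.load("top1.npz"); c=d['c']
def rect(m,n):
    k,l,st,ce=cv2.connectedComponentsWithStats(m.astype(np.uint8))
    for i in range(1,k):
        if st[i,4]>40:
            P=c[l==i]; r=cv2.minAreaRect((P[:,:2]*1000).astype(np.float32)); print(n,st[i],np.round(r[0],1),np.round(r[1],1),round(r[2],1),'z',np.median(P[:,2]).round(4))
z=c[...,2]; roi=np.zeros(z.shape,bool); roi[120:320,160:370]=1
rect(roi&(z>.079)&(z<.09),'top85'); rect(roi&(z>.09)&(z<.105),'knob'); rect(roi&(z>.009),'plate')
rect(roi&(z>.042)&(z<.053),'carr'); 
r2=np.zeros_like(roi); r2[195:235,310:345]=1; rect(r2&(z>.055),'head')
r2[:]=0; r2[240:285,310:355]=1; rect(r2&(z>.05),'lensA')
```

```text
top85 [258 187  11  19 141] [594.7 -30. ] [30.3 12.1] 12.4 z 0.0855
top85 [272 205  36  25 625] [560.3 -76.2] [30.4 54.8] 12.5 z 0.0855
knob [233 194  12  12 117] [585.3   7.4] [18.  18.6] 0.8 z 0.0953
plate [  172   135   185   171 23396] [547.6 -26. ] [303.7 290.2] 12.7 z 0.017
carr [ 174  167  102   85 3802] [578.5  42.5] [121.  160.8] 12.6 z 0.0476
head [310 205  26  14 200] [ 502.6 -130.9] [164.8  42.1] 1.5 z 0.0661
lensA [324 254  17  17 240] [ 462.2 -147.6] [83.  26.9] 1.2 z 0.0584
```

```bash
cat >> h.py <<'E'
from scipy.spatial.transform import Rotation as Ro
th=np.radians(12.6); sx=np.array([np.cos(th),np.sin(th),0]); sy=np.array([-np.sin(th),np.cos(th),0]); O=np.array([.5534,-.0455,0])
def W(x,y,z): return O+x*sx+y*sy+np.array([0,0,z])
def S(p): q=np.asarray(p)-O; return np.array([q@sx,q@sy,q[2]])
def down(sg=1): return Ro.from_matrix(np.stack([sg*sy,sg*sx,[0,0,-1]],1)).as_rotvec()
def best(p):
    q0=arm.read_state()['q']; c=[(np.abs(q-q0).max(),s) for s in(1,-1) if (q:=arm.ik(p,down(s))) is not None]; print(c); return down(min(c)[1])
def st():
    s=arm.read_state(); print(round(s['clock'],2),'S',S(s['position']).round(4),'F',s['contact_force'].round(1),'gap',round(s['finger_gap'],3)); return s
E
python3 - <<'E'
from h import *
p=W(.0435,.045,.2); r=best(p)
arm.movep(p,r); st()
arm.move_linear(W(.0435,.045,.064),speed=.12,max_force=15); st()
arm.move_gripper(0.0,effort=20); st()
arm.move_linear(W(.0,.045,.064),speed=.04); st()
arm.move_gripper(1.0); arm.move_linear(W(0,.045,.2),speed=.15); 
arm.movep(W(0.0,-.2,.2),r); st()
s=snap("top"); np.savez("top2.npz",c=cloud(s),**s)
cv2.imwrite("pics/top2.png",cv2.resize(s['frame'][120:320,160:380],None,fx=3,fy=3))
c=cloud(s); z=c[...,2]; roi=np.zeros(z.shape,bool); roi[120:320,160:370]=1
k,l,sta,ce=cv2.connectedComponentsWithStats((roi&(z>.079)&(z<.09)).astype(np.uint8))
for i in range(1,k):
    if sta[i,4]>40:
        r=cv2.minAreaRect((c[l==i][:,:2]*1000).astype(np.float32)); print(sta[i],r,S([*np.array(r[0])/1000,0]))
E
```

```text
[(np.float64(0.6820191161098418), 1), (np.float64(2.4116613078693008), -1)]
2.65 S [0.0438 0.046  0.1999] F [ 0.1 -0.2 -0.9] gap 1.003
3.93 S [0.0439 0.0449 0.0646] F [-0.2  0.3 -0.2] gap 0.997
5.07 S [0.0433 0.045  0.064 ] F [-0.4 -1.   1.1] gap 0.21
6.3 S [-0.0003  0.045   0.064 ] F [-1.2 -1.4 -1.4] gap 0.208
9.53 S [ 0.0005 -0.1985  0.1995] F [0.1 0.6 0.1] gap 1.0
```

View pics/top2.png

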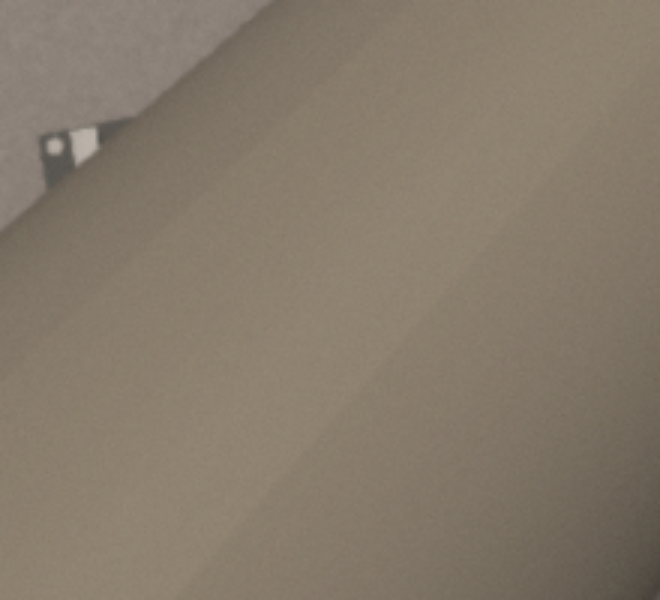

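The arm's link blocks the top view. I'll move it aside and measure again.

Run:
```python
from h import *
p=np.array([.3,-.55,.25]); arm.movep(p,best(p)); st()
s=snap("top"); np.savez("top3.npz",c=cloud(s),**s)
cv2.imwrite("pics/top3.png",cv2.resize(s['frame'][160:290,220:370],None,fx=5,fy=4.6))
c=cloud(s); z=c[...,2]; roi=np.zeros(z.shape,bool); roi[120:320,160:370]=1
k,l,sta,ce=cv2.connectedComponentsWithStats((roi&(z>.079)&(z<.09)).astype(np.uint8))
for i in range(1,k):
    if sta[i,4]>40:
        P=c[l==i];r=cv2.minAreaRect((P[:,:2]*1000).astype(np.float32)); q=np.array([S(a) for a in P]); print(sta[i],r,S([*np.array(r[0])/1000,0]),q.min(0),q.max(0),q.mean(0))
m=np.zeros_like(roi); m[195:235,305:350]=1; q=np.array([S(a) for a in c[m&(z>.067)]]);q=q[(q[:,1]<-.07)]; print('head',q.min(0),q.max(0))
```

```text
[(np.float64(0.7196016552562396), 1), (np.float64(2.25588345997995), -1)]
11.18 S [-0.3557 -0.4366  0.2497] F [ 0.2  0.1 -0.4] gap 1.0
[272 205  36  25 623] ((560.2958984375, -76.07528686523438), (30.439849853515625, 54.89931106567383), 12.447709083557129) [ 6.00306904e-05 -3.13432286e-02  0.00000000e+00] [-0.01519936 -0.05879417  0.07922928] [ 0.01530693 -0.00387499  0.08912619] [-0.00036531 -0.0314397   0.08539612]
[262 211  11  20 146] ((553.0136108398438, -39.46091079711914), (30.545503616333008, 12.287371635437012), 13.571736335754395) [0.0009403  0.00597794 0.        ] [-1.43416735e-02 -2.44589501e-05  7.94841629e-02] [0.01614355 0.01236602 0.08921974] [0.0006618  0.00581579 0.08514776]
head [-0.15306294 -0.10601107  0.06700176] [ 0.0082607  -0.07120905  0.8829229 ]
```

View pics/top3.png

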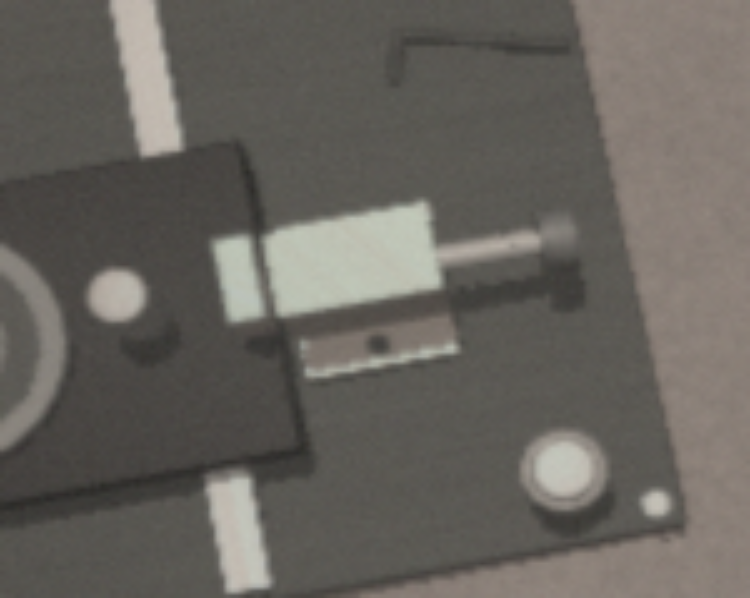

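The carriage is about 0.9 mm past line, and the lug and bracket sides look nearly flush. That is inside the fit (lug clearance ±1.5 mm, tapered nose). Next I push the pin under a force guard.

Run:
```python
from h import *
arm.move_gripper(0.0)
p=W(0,-.145,.2); arm.movep(p,best(p))
arm.move_linear(W(0,-.145,.055),speed=.15,max_force=10); st()
print(arm.move_linear(W(0,-.092,.055),speed=.04,max_force=8)); st()
print(arm.move_linear(W(0,-.070,.055),speed=.02,max_force=12)); st()
s=snap("scene"); cv2.imwrite("pics/sc4.png",cv2.resize(s['frame'][220:380,290:510],None,fx=3.5,fy=3.5))
```

```text
[(np.float64(0.7745831183858806), 1), (np.float64(3.6777698657452107), -1)]
15.46 S [ 0.0004 -0.1454  0.0558] F [ 0.1 -0.6  0.3] gap 0.006
False
16.93 S [-0.     -0.0923  0.055 ] F [-0.5 -0.1 -0.2] gap 0.006
True
17.57 S [-0.0002 -0.0825  0.055 ] F [ 0.4 -2.1  2.2] gap 0.004
```

View pics/sc4.png

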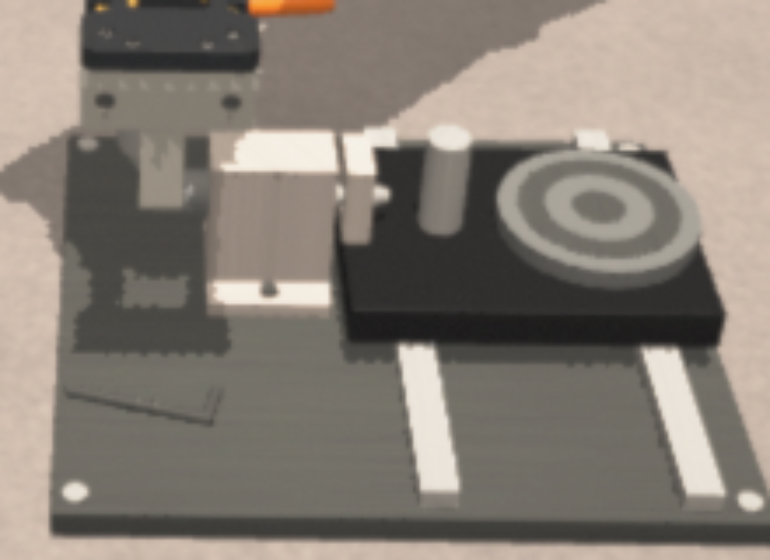

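The pin's nose shows past the lug at crop (380,193), and the head at (193,190) is close to the bracket. I'll press once more to confirm it's home, then back off and look.

Run:
```python
from h import *
print(arm.move_linear(W(0,-.070,.055),speed=.02,max_force=20)); st()
arm.move_linear(W(0,-.145,.055),speed=.1); arm.move_linear(W(0,-.145,.2),speed=.15)
p=np.array([.3,-.55,.25]); arm.movep(p,best(p)); st()
s=snap("scene"); a=cv2.resize(s['frame'][225:315,310:420],None,fx=7,fy=6); a=a[:, :770]
t=snap("top"); c=cloud(t); z=c[...,2]
b=cv2.resize(t['frame'][180:280,240:360],None,fx=6.4,fy=6)
cv2.imwrite("pics/sc5.png",a[:600]); cv2.imwrite("pics/top5.png",b)
q=np.array([S(p) for p in c[195:235,290:350].reshape(-1,3)]); 
h=q[(q[:,1]<-.0605)&(abs(q[:,0])<.009)&(q[:,2]>.066)&(q[:,2]<.08)]; print('head',h.min(0),h.max(0),len(h),np.median(h,0))
```

```text
True
17.93 S [-0.0003 -0.0825  0.055 ] F [ 0.3 -3.4  1.7] gap 0.006
[(np.float64(0.8346810434679146), 1), (np.float64(2.142026319427811), -1)]
21.52 S [-0.356  -0.4367  0.2497] F [-0.5  0.4  0.1] gap 0.005
head [-0.00849187 -0.07060721  0.06682913] [ 0.00844477 -0.06073711  0.07486801] 63 [-0.00092318 -0.06565578  0.07157117]
```

View pics/sc5.png

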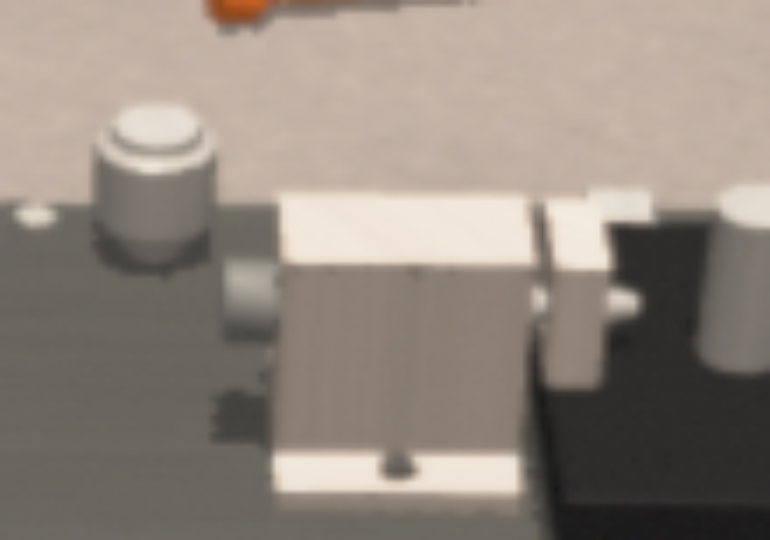

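View pics/top5.png

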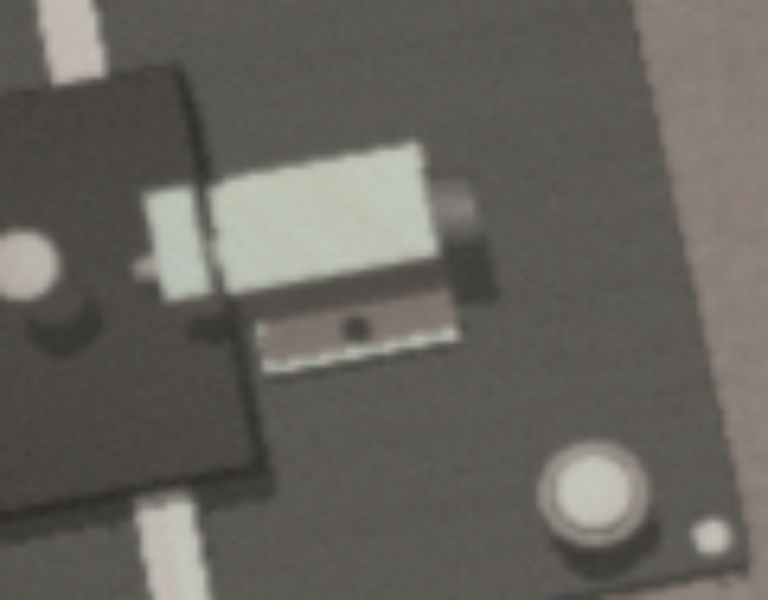

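The head sits flush on the bracket, with its outer face at stage y -70.6 mm against -71 expected. The nose is past the lug and lens A is standing.

Run:
```python
from h import *
c=cloud(snap("top")); print('lensB top z',np.median(c[143:152,460:468,2]))
print(arm.close_job())
```

```text
lensB top z 0.055385135876963865
the job is handed in; nothing more can be done
None
```

The carriage is in line, the lock pin is through both holes with its head home against the bracket, both lenses are still standing, and the job was handed in at about 22 s of the 64 s allowed.

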